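Set the straightedge against both spring stops

ROBOT

A 6-joint arm with a two-finger parallel gripper is mounted at the origin on a cart in front of the work surface, level with it; the furniture and walls round the work are solid. World frame = base frame: x ahead of the robot, y to its left, z up, the work surface at z = 0. Lengths are in m, angles in degrees, forces in N, time in s.
With the tool pointing down it reaches from about 0.35 to 0.875 m from the base axis. Payload 15.5 kg.
Tool frame: the origin (TCP) lies at the very end of the fingers, on their centre line; the grasp point (between the pads) lies 19 mm behind it (grip_depth is the z of the grasp point in the tool frame, in m); z points along the fingers, y is the direction in which the jaws open and shut (so a half turn about z gives the same grasp; the last joint's range is limited). The gripper opens to 85 mm and grips with 20 to 120 N. Pads are 22 mm wide; open, the fingers measure 114 mm over their backs; the gripper's body (76 mm by 85 mm) begins 54 mm behind the grasp point. The pads swing forward as they close: fully open they stand 13 mm farther back than shut.
Start: joints at [-73.081, 28.281, 77.091, -0, 74.628, -5.472], TCP at [0.238, -0.578, 0.231] pointing down, gripper open.
Joint ranges: [-166.48, 166.48], [-47.26, 123.95], [12.59, 153.08], [-70.14, 250.14], [6.76, 159.57], [-176.63, 176.63]. Speed limits (degrees/s): [108.29, 108.29, 147.25, 172.46, 172.46, 172.46].

INTERFACE

Orientations are given as a 3x3 rotation matrix whose columns are the frame's x, y, z axes.
In Python, from station import sense, camera, camera_model, finish_job, grip_depth gives the robot as it stands.
- The arm moves only by the shell command python3 -m pendant 'ROWS' [OPENING] [FORCE]. ROWS is a JSON object of lists of equal length, an entry for each row: "linear": the shift along the tool's x, y, z in m, a list of three; "twist": the turn about the tool's z in degrees. In form: {"linear": [[x, y, z], ...], "twist": [twist, ...]}. A call has 1 to 5 rows; each row is the pose to reach, as a shift and turn from the pose commanded when the call began, along the tool's axes at that moment; what a row does not reach only later rows make up. A row lasts 1/8 s, in which the tool goes at most 62.5 mm and 10.7 degrees, less where a joint would pass 70% of its speed; a pose out of reach is approached as far as the arm can. A call with a gripper value outside its range is refused whole. OPENING is the finger opening in m, from 0 to 0.0854, set as the call begins (- or left out, the last holds). The fingers move at their own pace and stop on an object; FORCE is the grip in N (left out, the last holds). Time passes only in rows, so rows that repeat a pose let the fingers close. It gives the time, the measured TCP pose, the force and the opening at its end, in the units of the state.
- sense(): the state, without advancing time (a new reading comes with each control period).
- camera(name): name is "scene" or "side" or "wrist"; returns the picture (420x560x3 uint8, red, green, blue); there is no depth.
- camera_model(name): a dict with "camera_matrix" (3x3 intrinsics, pixels), "rvec" (rotation vector, rad) and "tvec" (3), from world to camera coordinates, as OpenCV has them; the wrist camera has in their place "hand_eye" (4x4, takes a point from camera to tool coordinates, whose origin is the TCP and whose axes are the flange's). Camera axes: x right, y down, z forward; pixel columns grow to the right and rows downward; lengths in m; the calibration is good to about 2 mm. The wrist camera is an equidistant fisheye: a pixel r from the principal point sees the ray r / f radians off the axis. A picture is of the moment at which its call begins: read the wrist's pose just before it. camera_model takes no time and is no camera call.
- finish_job(): hands the job in, once; it reports no verdict.
The state is a dict: "t": time; "qpos": joint angles; "qd": joint speeds; "joint_torque": joint torques, N m; "position": TCP position; "tool_rot": TCP orientation; "contact_force": force on the tool from outside, world axes, zero at the start; "wrist_torque": the same for the moment, N m; "finger_gap": finger opening in m.
Only numpy, scipy, OpenCV 4.12 (cv2) and the standard library are available. Lean on these libraries where they do the work, as an engineer would, in place of code of your own. Each camera call takes 0.05 s, during which the arm holds its last target.

TASK

Pick up the aluminium straightedge by its black grip, lay it flat on the blue marking-out plate clear of the red pins, then slide it towards the two stops until its long edge presses on both red spring pins at once. Feel your way gently, so that neither stop is pushed hard and the gripper never touches the stops, then let go and leave it lying there against both pins; leave everything else where it is.

Things in the scene. Friction and masses are not known exactly. Their poses are not given: they have to be found in the camera images.
- straightedge: aluminium straightedge 38 (x) x 320 (y) x 12 (z) mm, both long sides straight and usable alike; 0.7 to 0.95 kg; origin at the centre of its underside, y along its length, z up. In its middle stands a black grip block 18 (x) x 70 (y) mm, from 12 to 46 mm above the origin: pinch it across the 18 mm. Dragging it over the plate takes 3 to 6 N, more if it is also pressed down
- plate: fixed blue marking-out plate 260 (x) x 360 (y) x 12 (z) mm with pale scribed lines; origin at the centre of its underside, its top face 12 mm above; x points to the side that carries the two stops, away from the robot
- stop_left: left (+y) spring stop: fixed light-grey guide block 36 (x) x 30 (y) x 26 (z) mm, 29 with its bolt heads; origin at the centre of its underside on the plate's top face, axes as the plate's. A steel barrel, 11 mm thick, comes out of its -x face and carries the red pin. A push above 10 N spoils the stop's setting
- stop_right: right (-y) spring stop: fixed light-grey guide block 36 (x) x 30 (y) x 26 (z) mm, 29 with its bolt heads; origin at the centre of its underside on the plate's top face, axes as the plate's. A steel barrel, 11 mm thick, comes out of its -x face and carries the red pin. A push above 10 N spoils the stop's setting
- pin_left_mid (a point): middle of the range in which the tip of the left red pin (8 mm thick, along x) may stand: the locked barrel was set by hand, so the free tip stands up to 11 mm in +x or -x of this point, not measured and different for each stop. The pin gives way 5 mm to +x against a weak spring (0.5 N, rising to 2 N), then is solid. The point lies 42 mm in -x of its block's origin, 6.5 mm above the plate
- pin_right_mid (a point): middle of the range in which the tip of the right red pin (8 mm thick, along x) may stand: the locked barrel was set by hand, so the free tip stands up to 11 mm in +x or -x of this point, not measured and different for each stop. The pin gives way 5 mm to +x against a weak spring (0.5 N, rising to 2 N), then is solid. The point lies 42 mm in -x of its block's origin, 6.5 mm above the plate
- rivet_bowl: bystander: grey bowl of rivets, 144 mm across, 50 high; origin at the centre of its underside
- pliers: bystander: red-handled pliers, 191 mm long; origin at the centre of its underside
- punch_1: bystander: small steel rivet set standing upright, 24 mm across, 66 high; origin at the centre of its underside
- punch_2: bystander: small steel rivet set standing upright, 24 mm across, 62 high; origin at the centre of its underside
- marker_red: bystander: red and black marker pen, 138 mm long; origin at the centre of its underside

How it is judged (in metres and radians):
On the way, in this order (a step that is already met when the one before it is completed fails the run):
1. the straightedge lies flat on the plate, touching neither stop (angle between straightedge's own z axis and vertical below 0.03 rad and contact force between straightedge and plate above 2 N and z of straightedge in the frame of plate between 0.009 and 0.0145 m and contact force between straightedge and stop_left below 0.05 N and contact force between straightedge and stop_right below 0.05 N), for 0.2 s.
2. lying flat on the plate, it presses on both spring pins at once (angle between straightedge's own z axis and vertical below 0.03 rad and contact force between straightedge and plate above 2 N and z of straightedge in the frame of plate between 0.009 and 0.0145 m and contact force between straightedge and stop_left above 0.3 N and contact force between straightedge and stop_right above 0.3 N), for 0.3 s.
At the end, for the whole second after the job is handed in: The straightedge lies flat on the plate (within 0.03 rad), its length along the plate's y within 0.2 rad, pressing on each of the two spring pins with more than 0.3 N at the same time, released and at rest (all of step 2 and angle between the y axis of straightedge and the y axis of plate, either way round below 0.2 rad and contact force between straightedge and the arm below 0.05 N and contact force between straightedge and the fingers below 0.05 N and linear speed of straightedge below 0.01 m/s); the robot touches nothing.
It fails at once if a stop is pushed with more than 10 N (contact force between anything else and stop_left above 10 N or contact force between anything else and stop_right above 10 N).
It fails at once if the gripper or arm touches a stop (contact force between any of the fingers, the arm and stop_left above 0.5 N or contact force between any of the fingers, the arm and stop_right above 0.5 N).
It fails at once if a bystander is moved more than 15 mm (distance of any of rivet_bowl, pliers, punch_1, punch_2, marker_red from where it was at the start of the episode above 0.015 m).
It also fails if it takes over 70 s, if anything falls off the work surface, if the arm or the gripper's body presses on something with over 40 N, if the wrist force passes 120 N, or if a joint passes its speed limit or range.

## Working session

There is one attempt and no reset: what is moved stays moved. The work goes in short steps, Python scripts to look and compute and a shell command to move; the robot and the scene stay as the last step left them, time stands still between calls to the robot, and variables do not carry over. Pictures are saved under pics/ and viewed, and the job is handed in when it is done.

```bash
ls; mkdir -p pics
python3 - <<'E'
from station import *
import cv2,json
print(grip_depth); s=sense(); print(s)
for n in ["scene","side","wrist"]:
    print(n,camera_model(n))
    cv2.imwrite(f"pics/{n}0.png",camera(n)[:,:,::-1])
E
```

```text
pics
-0.0187
{'t': 0.0, 'qpos': array([-7.30821115e+01,  2.83136181e+01,  7.71273241e+01,  1.33417545e-03,
        7.46284598e+01, -5.47145754e+00]), 'qd': array([ 0.01589665, -0.0184232 , -0.07060549,  0.08011237, -0.02860509,
        0.10481299]), 'joint_torque': array([ 1.95346955e-03, -8.82142925e+01, -3.83860946e+01,  1.86995157e-04,
        1.01405286e-02, -4.94386211e-05]), 'position': array([ 0.2379692 , -0.57753437,  0.23071286]), 'tool_rot': array([[ 9.24619255e-01,  3.80892535e-01, -3.31005850e-04],
       [ 3.80892654e-01, -9.24618531e-01,  1.16540389e-03],
       [ 1.37839501e-04, -1.20363258e-03, -9.99999266e-01]]), 'contact_force': array([-0.62238411, -0.16253375,  1.11760553]), 'wrist_torque': array([0.04475976, 0.00436948, 0.00593661]), 'finger_gap': 0.08532026040791567}
scene {'camera_matrix': array([[384.99784138,   0.        , 277.85560218],
       [  0.        , 384.99784138, 208.27280895],
       [  0.        ,   0.        ,   1.        ]]), 'rvec': array([ 2.35675949, -1.19061997,  0.3436871 ]), 'tvec': array([-0.34696697,  0.38584245,  1.00689529])}
side {'camera_matrix': array([[422.04512597,   0.        , 279.40354465],
       [  0.        , 422.04512597, 211.16272031],
       [  0.        ,   0.        ,   1.        ]]), 'rvec': array([ 0.37355802, -2.48840461,  1.60322186]), 'tvec': array([0.50272207, 0.12633076, 1.01489299])}
wrist {'camera_matrix': array([[325.1922621 ,   0.        , 280.15664836],
       [  0.        , 325.1922621 , 207.31550413],
       [  0.        ,   0.        ,   1.        ]]), 'hand_eye': array([[ 6.57075441e-04, -9.58976138e-01, -2.83486040e-01,
         7.13055204e-02],
       [ 9.99999479e-01,  8.51673848e-04, -5.63201629e-04,
         5.36222787e-04],
       [ 7.81534570e-04, -2.83485522e-01,  9.58976198e-01,
        -1.42486818e-01],
       [ 0.00000000e+00,  0.00000000e+00,  0.00000000e+00,
         1.00000000e+00]])}
```

View pics/scene0.png

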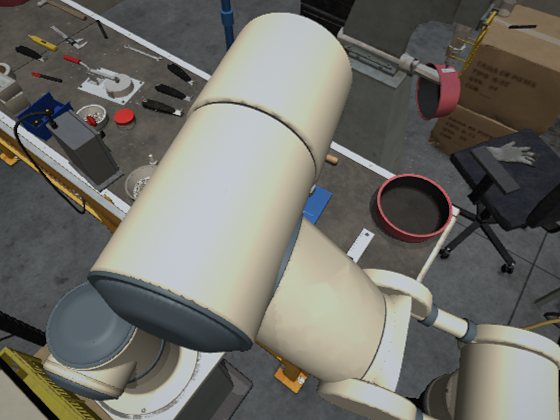

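View pics/side0.png

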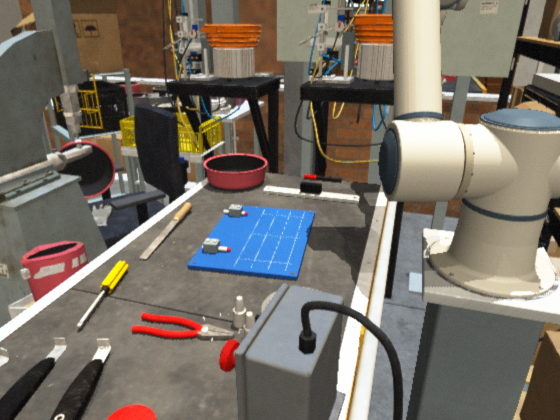

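View pics/wrist0.png

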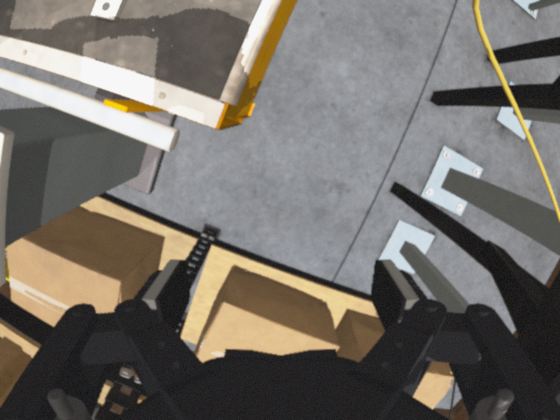

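```bash
cat > h.py <<'E'
import numpy as np, cv2
from station import *
def ray(name,px,s=None):
    m=camera_model(name);K=m["camera_matrix"];px=np.atleast_2d(np.array(px,float))
    if name=="wrist":
        d=(px-K[:2,2])/K[0,0]; r=np.linalg.norm(d,axis=1,keepdims=True)
        dc=np.hstack([d/np.maximum(r,1e-9)*np.sin(r),np.cos(r)])
        H=m["hand_eye"];R=s["tool_rot"]@H[:3,:3];o=s["position"]+s["tool_rot"]@H[:3,3]
        return o,dc@R.T
    R=cv2.Rodrigues(m["rvec"])[0]
    dc=np.hstack([(px-K[:2,2])/K[0,0],np.ones((len(px),1))])
    return -R.T@m["tvec"],dc@R
def onplane(name,px,z,s=None):
    o,d=ray(name,px,s); return o+d*((z-o[2])/d[:,2])[:,None]
def proj(name,P,s=None):
    m=camera_model(name);K=m["camera_matrix"];P=np.atleast_2d(P)
    if name=="wrist":
        H=m["hand_eye"];R=s["tool_rot"]@H[:3,:3];o=s["position"]+s["tool_rot"]@H[:3,3]
        c=(P-o)@R; rho=np.linalg.norm(c[:,:2],axis=1); th=np.arctan2(rho,c[:,2])
        return K[:2,2]+K[0,0]*th[:,None]*c[:,:2]/rho[:,None]
    return cv2.projectPoints(P,m["rvec"],m["tvec"],K,None)[0][:,0]
E
python3 - <<'E'
from h import *
np.set_printoptions(precision=3,suppress=True)
print(onplane("side",[[237,206],[315,210],[297,275],[191,267]],.012))
print(onplane("side",[[265,191],[358,199],[311,190]],.012))
print(onplane("side",[[235,215],[215,252],[325,180],[239,325],[250,310],[175,325]],.01))
im=cv2.imread("pics/side0.png")
cv2.imwrite("pics/side0z.png",cv2.resize(im[150:290,180:380],None,fx=4,fy=4,interpolation=cv2.INTER_CUBIC))
E
```

```text
[[ 0.697 -0.115  0.012]
 [ 0.462 -0.157  0.012]
 [ 0.423  0.202  0.012]
 [ 0.665  0.242  0.012]]
[[ 0.655 -0.259  0.012]
 [ 0.349 -0.282  0.012]
 [ 0.51  -0.313  0.012]]
[[ 0.679 -0.057  0.01 ]
 [ 0.643  0.159  0.01 ]
 [ 0.486 -0.428  0.01 ]
 [ 0.484  0.396  0.01 ]
 [ 0.48   0.348  0.01 ]
 [ 0.599  0.432  0.01 ]]
```

View pics/side0z.png

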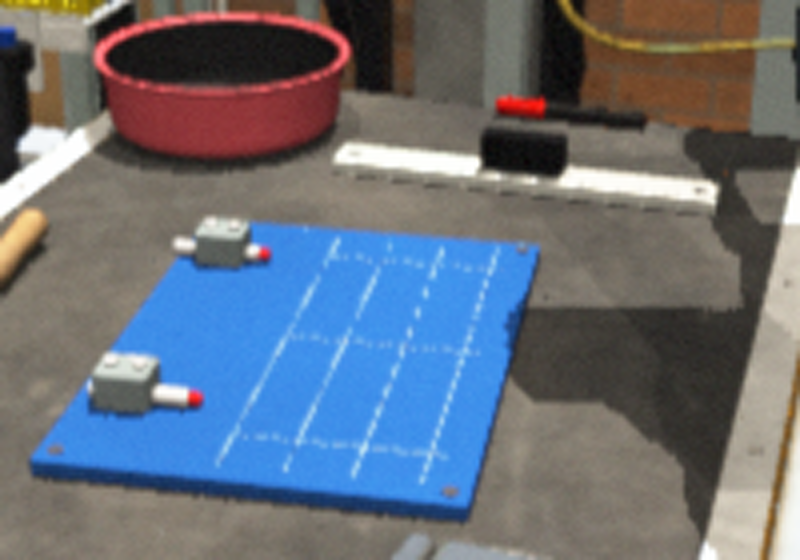

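```bash
python3 -m pendant '{"linear": [[0.055,-0.026,0],[0.11,-0.052,0],[0.165,-0.078,0],[0.22,-0.104,0],[0.275,-0.13,0]], "twist": [4,8,12,15,18]}'
python3 -m pendant '{"linear": [[0.04,-0.055,0],[0.06,-0.06,0],[0.06,-0.06,0]], "twist": [0,0,0]}'
python3 - <<'E'
from h import *
s=sense();print(s["position"],s["tool_rot"],s["contact_force"],s["qpos"])
cv2.imwrite("pics/w1.png",camera("wrist")[:,:,::-1])
E
```

```text
t: 0.78
position: [0.4439, -0.3513, 0.2312]
tool_rot: [[0.997, 0.075, -0.0], [0.075, -0.997, 0.0], [-0.0, -0.0, -1.0]]
contact_force: [0.7, -0.9, 0.3]
finger_gap: 0.0856
t: 1.15
position: [0.4992, -0.2873, 0.2311]
tool_rot: [[0.997, 0.079, 0.0], [0.079, -0.997, 0.0], [0.0, -0.0, -1.0]]
contact_force: [-0.3, 0.2, -0.0]
finger_gap: 0.0852
[ 0.49923718 -0.28731885  0.23108046] [[ 9.96863898e-01  7.91350782e-02  8.95888272e-05]
 [ 7.91350687e-02 -9.96863897e-01  1.05953993e-04]
 [ 9.76925449e-05 -9.85320926e-05 -9.99999990e-01]] [-0.26234905  0.19706352 -0.00761629] [-3.58647700e+01  2.43363380e+01  8.42004304e+01  8.36083906e-03
  7.14626286e+01  4.95937205e+01]
```

View pics/w1.png

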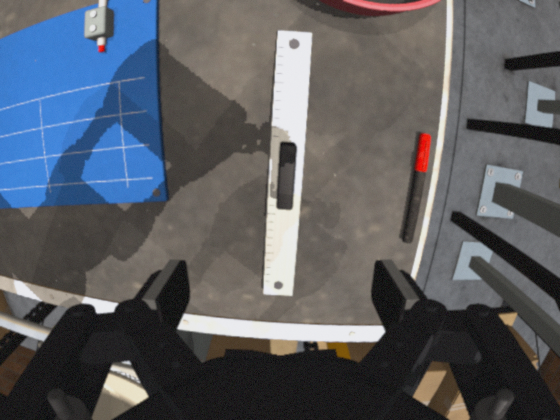

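The straightedge lies along the image vertical, corners (279,31), (311,32), (293,296), (264,295), with the grip top centred near (287,175). The marker is 110 px to its right, and the right stop is at the top left.

Run:
```python
from h import *
np.set_printoptions(precision=4,suppress=True)
s=sense()
im=cv2.imread("pics/w1.png")
P=onplane("wrist",[[278,31],[312,32],[293,297],[263,295]],.012,s)
print(P,P.mean(0)); d=(P[0]+P[1]-P[2]-P[3])/2; print(np.linalg.norm(d),np.degrees(np.arctan2(d[1],d[0])), np.linalg.norm(P[0]-P[1]))
G=onplane("wrist",[[280,142],[297,142],[293,209],[277,208]],.046,s); print(G,G.mean(0))
print(onplane("wrist",[[158,0],[167,202],[0,208]],.012,s))
cv2.imwrite("pics/w1z.png",cv2.resize(im[120:310,210:350],None,fx=4,fy=3.1,interpolation=cv2.INTER_CUBIC))
```

```text
[[ 0.6631 -0.2733  0.012 ]
 [ 0.6654 -0.3104  0.012 ]
 [ 0.343  -0.3176  0.012 ]
 [ 0.343  -0.2786  0.012 ]] [ 0.5036 -0.295   0.012 ]
0.3212976748664546 1.1119466157314808 0.03726618155911769
[[ 0.5411 -0.2851  0.046 ]
 [ 0.5425 -0.3021  0.046 ]
 [ 0.4721 -0.3043  0.046 ]
 [ 0.4719 -0.2874  0.046 ]] [ 0.5069 -0.2947  0.046 ]
[[ 0.7018 -0.1304  0.012 ]
 [ 0.4588 -0.1552  0.012 ]
 [ 0.427   0.1472  0.012 ]]
```

View pics/w1z.png

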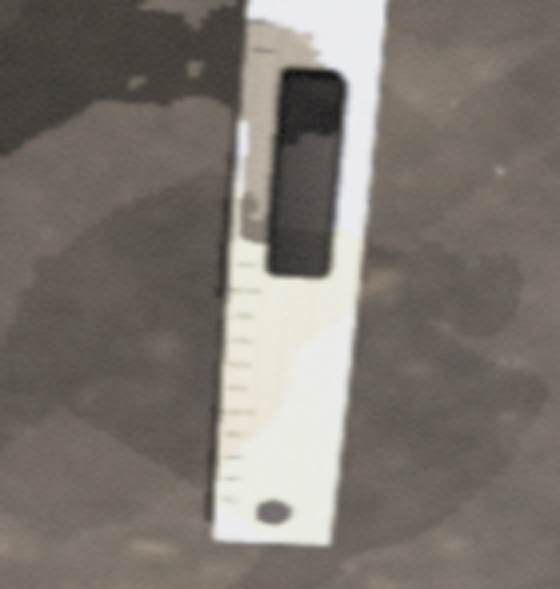

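```bash
python3 -m pendant '{"linear": [[0.0055,0.0085,0.05],[0.0055,0.0085,0.1],[0.0055,0.0085,0.15],[0.0055,0.0085,0.16],[0.0055,0.0085,0.16]], "twist": [3.4,3.4,3.4,3.4,3.4]}'
python3 - <<'E'
from h import *
s=sense();print(s["position"],s["tool_rot"],s["contact_force"])
cv2.imwrite("pics/w2.png",camera("wrist")[:,:,::-1])
E
```

```text
t: 1.82
position: [0.5039, -0.2972, 0.0719]
tool_rot: [[1.0, 0.016, -0.0], [0.016, -1.0, 0.0], [-0.0, -0.0, -1.0]]
contact_force: [0.8, -0.4, 1.0]
finger_gap: 0.0858
[ 0.50394691 -0.29722911  0.07187379] [[ 9.99864259e-01  1.64747681e-02 -2.11596283e-04]
 [ 1.64747872e-02 -9.99864278e-01  8.86424146e-05]
 [-2.10107202e-04 -9.21163860e-05 -9.99999974e-01]] [ 0.76935632 -0.44122177  1.04134092]
```

View pics/w2.png

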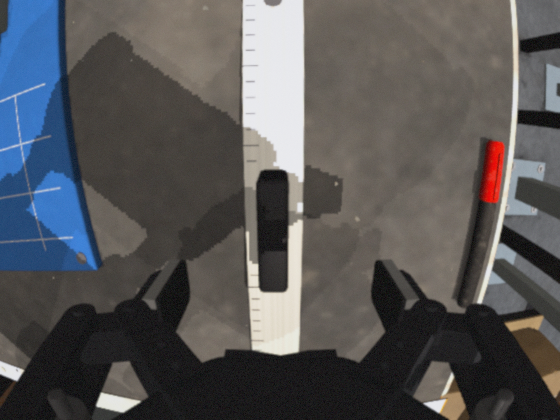

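The grip spans about (257..289, 170..292); the finger tips are symmetric about column 280, and the marker is well clear to the right.

Run:
```python
from h import *
np.set_printoptions(precision=4,suppress=True)
s=sense()
G=onplane("wrist",[[258,172],[288,171],[289,290],[259,291]],.046,s); print(G,G.mean(0))
B=onplane("wrist",[[242,50],[304,50],[247,290],[302,290]],.012,s); print(B)
```

```text
[[ 0.5454 -0.2857  0.046 ]
 [ 0.5461 -0.3016  0.046 ]
 [ 0.4744 -0.304   0.046 ]
 [ 0.4733 -0.2859  0.046 ]] [ 0.5098 -0.2943  0.046 ]
[[ 0.6167 -0.2727  0.012 ]
 [ 0.617  -0.3109  0.012 ]
 [ 0.4533 -0.275   0.012 ]
 [ 0.4541 -0.3148  0.012 ]]
```

```bash
python3 -m pendant '{"linear": [[0.004,-0.0025,0.025],[0.004,-0.0025,0.05],[0.004,-0.0025,0.054],[0.004,-0.0025,0.054]], "twist": [0,0,0,0]}'
python3 -m pendant '{"linear": [[0,0,0],[0,0,0],[0,0,0],[0,0,0],[0,0,0]], "twist": [0,0,0,0,0]}' 0.0 60
python3 -m pendant '{"linear": [[0,0,0],[0,0,0],[0,0,0]], "twist": [0,0,0]}'
```

```text
t: 2.38
position: [0.5088, -0.2946, 0.0188]
tool_rot: [[1.0, 0.017, 0.001], [0.017, -1.0, -0.001], [0.001, 0.001, -1.0]]
contact_force: [-0.4, -0.6, 0.0]
finger_gap: 0.0857
t: 3.0
position: [0.5082, -0.2939, 0.0176]
tool_rot: [[1.0, 0.017, 0.0], [0.017, -1.0, 0.0], [0.0, -0.0, -1.0]]
contact_force: [-1.5, 1.0, 6.5]
finger_gap: 0.0173
t: 3.38
position: [0.5082, -0.294, 0.0176]
tool_rot: [[1.0, 0.017, 0.0], [0.017, -1.0, -0.0], [0.0, 0.0, -1.0]]
contact_force: [-0.9, 1.6, 7.0]
finger_gap: 0.0176
```

```bash
python3 -m pendant '{"linear": [[0,0,-0.01],[0,0,-0.04],[0,0,-0.08],[0,0,-0.12],[0,0,-0.15]], "twist": [0,0,0,0,0]}'
python3 -m pendant '{"linear": [[0,-0.02,0],[0.002,-0.055,0],[0.003,-0.095,0],[0.004,-0.135,0],[0.005,-0.175,0]], "twist": [-4,-12,-20,-28,-36]}'
python3 - <<'E'
from h import *
s=sense();print(s["position"],s["tool_rot"],s["contact_force"])
R=s["tool_rot"]; print(R.T@(np.array([.509,.031,.168])-s["position"]), 96-np.degrees(np.arctan2(R[1,0],R[0,0])))
E
```

```text
t: 4.0
position: [0.5079, -0.2938, 0.1691]
tool_rot: [[1.0, 0.017, 0.0], [0.017, -1.0, -0.0], [0.0, 0.0, -1.0]]
contact_force: [0.8, -0.9, -8.0]
finger_gap: 0.017
t: 4.62
position: [0.5095, -0.1175, 0.1674]
tool_rot: [[0.796, 0.605, -0.001], [0.605, -0.796, 0.0], [-0.0, -0.001, -1.0]]
contact_force: [-0.4, 0.4, -9.8]
finger_gap: 0.0171
[ 0.50945564 -0.11753882  0.16735072] [[ 7.96100018e-01  6.05164491e-01 -8.36650069e-04]
 [ 6.05164893e-01 -7.96100081e-01  3.36400973e-04]
 [-4.62479264e-04 -7.74120070e-04 -9.99999593e-01]] [-0.36276566  0.42456788 -9.76923156]
[ 0.08952745 -0.11852801 -0.00059893] 58.759286955753815
```

```bash
python3 -m pendant '{"linear": [[0.025,-0.033,0],[0.05,-0.067,0],[0.075,-0.1,0],[0.085,-0.115,0],[0.09,-0.1185,0]], "twist": [-10,-20,-30,-40,-50]}'
python3 -m pendant '{"linear": [[0,0,0],[0,0,0],[0,0,0]], "twist": [-6,-8.5,-8.5]}'
python3 - <<'E'
from h import *
s=sense();print(s["position"],s["tool_rot"],s["contact_force"])
for n in ["wrist","side","scene"]: cv2.imwrite(f"pics/{n}3.png",camera(n)[:,:,::-1])
E
```

```text
t: 5.25
position: [0.5098, 0.0312, 0.1673]
tool_rot: [[0.045, 0.999, -0.001], [0.999, -0.045, 0.0], [0.0, -0.001, -1.0]]
contact_force: [0.6, -0.7, -8.7]
finger_gap: 0.0171
t: 5.62
position: [0.5103, 0.0299, 0.1673]
tool_rot: [[-0.095, 0.995, -0.001], [0.995, 0.095, 0.0], [0.0, -0.001, -1.0]]
contact_force: [1.0, -0.7, -8.5]
finger_gap: 0.017
[0.51028173 0.02992477 0.16734393] [[-9.54622625e-02  9.95432832e-01 -6.58722106e-04]
 [ 9.95433046e-01  9.54622959e-02  1.93751695e-05]
 [ 8.21698044e-05 -6.53864155e-04 -9.99999783e-01]] [ 1.00343039 -0.67523953 -8.47230534]
```

View pics/wrist3.png

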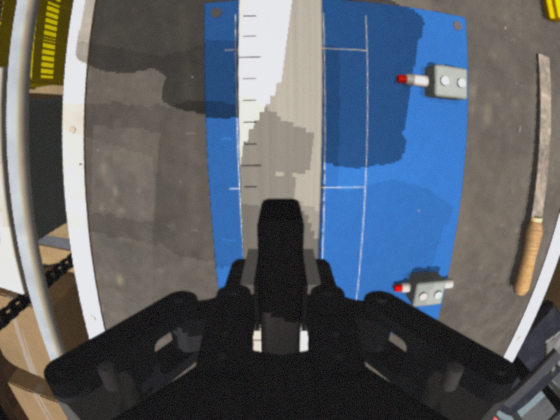

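View pics/side3.png

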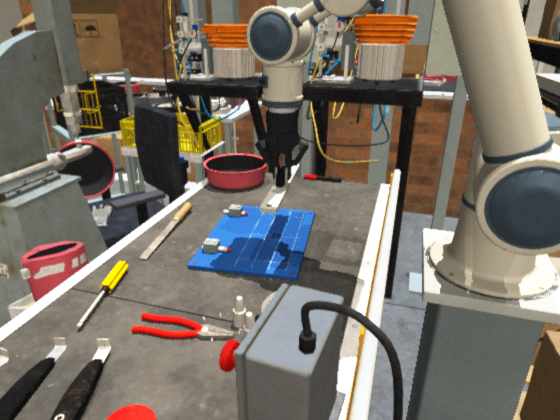

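View pics/scene3.png

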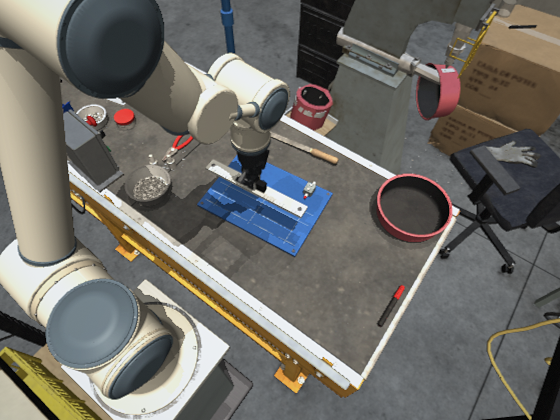

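The wrist view shows the bar over the plate. The left pin tip is at (397,78) and the right one at (395,287); the plate's left edge runs (206,5) to (218,290).

Run:
```python
from h import *
np.set_printoptions(precision=4,suppress=True)
s=sense();R=s["tool_rot"]
P=onplane("wrist",[[397,78],[395,287]],.0185,s); print(P,(P-s["position"])@R)
d=P[0]-P[1];print(np.linalg.norm(d),np.degrees(np.arctan2(d[1],d[0])))
C=onplane("wrist",[[206,5],[467,17],[440,310],[213,170]],.012,s); print(C)
for a,b in((0,3),(1,2),(0,1)):
  d=C[a]-C[b];print(np.linalg.norm(d),np.degrees(np.arctan2(d[1],d[0])))
im=cv2.imread("pics/wrist3.png")
cv2.imwrite("pics/w3z.png",cv2.resize(im[50:310,370:480],None,fx=2.2,fy=2.2,interpolation=cv2.INTER_CUBIC))
```

```text
[[ 0.606   0.1485  0.0185]
 [ 0.643  -0.062   0.0185]] [[ 0.109   0.1063  0.1488]
 [-0.104   0.1233  0.1488]]
0.2136765225561721 99.9900847245576
[[ 0.4245  0.2011  0.012 ]
 [ 0.6815  0.2326  0.012 ]
 [ 0.7157 -0.0967  0.012 ]
 [ 0.445   0.0439  0.012 ]]
0.15858068489728605 97.42477062346322
0.33110431108457733 95.93213432392416
0.25886714436451214 -173.00196626295937
```

View pics/w3z.png

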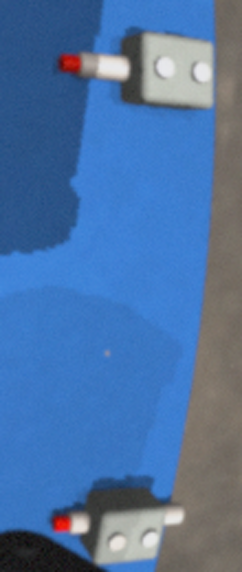

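Run:
```python
from h import *
np.set_printoptions(precision=4,suppress=True)
P=onplane("side",[[247.2,213.5],[230.9,249.7]],.0185); print(P); d=P[1]-P[0];print(np.linalg.norm(d),np.degrees(np.arctan2(d[1],d[0])))
s=sense();R=s["tool_rot"]
B=onplane("wrist",[[239,2],[241,180],[325,2],[322,180]],s["position"][2]-.0056,s);print((B-s["position"])@R)
im=cv2.imread("pics/wrist3.png")
cv2.imwrite("pics/w3y.png",cv2.resize(im[0:260,200:360],None,fx=2.2,fy=2.2,interpolation=cv2.INTER_CUBIC))
im=cv2.imread("pics/side3.png")
cv2.imwrite("pics/s3z.png",cv2.resize(im[195:270,185:325],None,fx=5,fy=5,interpolation=cv2.INTER_CUBIC))
```

```text
[[ 0.6421 -0.06    0.0185]
 [ 0.6042  0.1505  0.0185]]
0.2138944226668445 100.19927943129562
[[ 0.125  -0.0193  0.0056]
 [ 0.0409 -0.0188  0.0056]
 [ 0.1251  0.0198  0.0056]
 [ 0.041   0.019   0.0056]]
```

View pics/w3y.png

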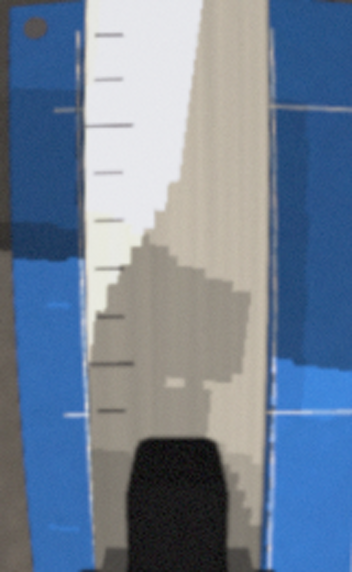

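View pics/s3z.png

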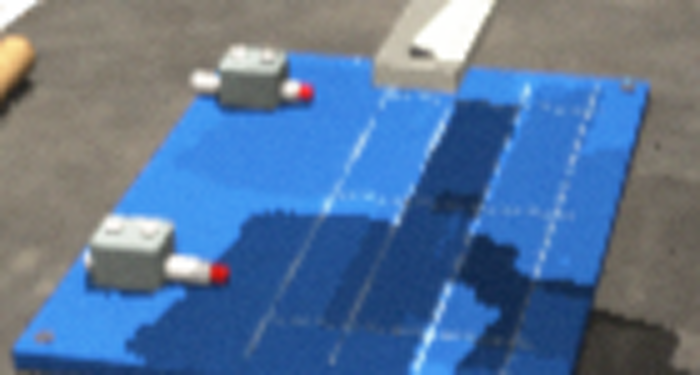

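```bash
python3 -m pendant '{"linear": [[0,0.003,0.02],[0.0,0.02,0.05],[0.0,0.04,0.08],[0.0,0.055,0.105],[0.0,0.055,0.12]], "twist": [-2.5,-4.6,-4.6,-4.6,-4.6]}'
python3 -m pendant '{"linear": [[0,0,0.006],[0,0,0.012],[0,0,0.014],[0,0,0.014]], "twist": [0,0,0,0]}'
python3 - <<'E'
from h import *
s=sense();R=s["tool_rot"];print(s["position"],s["contact_force"],s["wrist_torque"],np.degrees(np.arctan2(R[1,0],R[0,0])))
E
```

```text
t: 6.4
position: [0.566, 0.0351, 0.046]
tool_rot: [[-0.175, 0.985, -0.0], [0.985, 0.175, 0.0], [0.0, -0.0, -1.0]]
contact_force: [0.3, 0.6, -8.7]
finger_gap: 0.0169
t: 6.9
position: [0.5655, 0.0351, 0.0337]
tool_rot: [[-0.175, 0.985, 0.001], [0.985, 0.175, -0.0], [-0.0, 0.0, -1.0]]
contact_force: [-0.3, 0.0, -7.5]
finger_gap: 0.0174
[0.5655389  0.03509859 0.03366914] [-0.25056222  0.04636857 -7.53386706] [ 0.02729025  0.00697737 -0.04051506] 100.08813441083453
```

```bash
python3 -m pendant '{"linear": [[0,0,0.0015],[0,0,0.003],[0,0,0.003],[0,0,0.003]], "twist": [0,0,0,0]}'
python3 -m pendant '{"linear": [[0,0,0.0005],[0,0,0.001],[0,0,0.001],[0,0,0.001]], "twist": [0,0,0,0]}'
```

```text
t: 7.4
position: [0.5655, 0.0352, 0.0303]
tool_rot: [[-0.175, 0.985, 0.0], [0.985, 0.175, 0.0], [0.0, 0.0, -1.0]]
contact_force: [-1.4, 0.3, -8.3]
finger_gap: 0.0171
t: 7.9
position: [0.5655, 0.0351, 0.0296]
tool_rot: [[-0.175, 0.985, 0.0], [0.985, 0.175, -0.0], [-0.0, 0.0, -1.0]]
contact_force: [-2.7, 0.1, 3.4]
finger_gap: 0.0173
```

```bash
python3 -m pendant '{"linear": [[0,0,-0.0002],[0,0,-0.0003],[0,0,-0.0003]], "twist": [0,0,0]}' - 40
python3 - <<'E'
from h import *
F=[];T=[]
for i in range(4):
  im=camera("wrist"); s=sense();F.append(s["contact_force"]);T.append(s["wrist_torque"])
R=s["tool_rot"];print(s["position"],np.mean(F,0),np.std(F,0),np.mean(T,0),np.degrees(np.arctan2(R[1,0],R[0,0])))
cv2.imwrite("pics/w4.png",im[:,:,::-1])
cv2.imwrite("pics/s4z.png",cv2.resize(camera("side")[195:270,185:325,::-1],None,fx=5,fy=5,interpolation=cv2.INTER_CUBIC))
E
```

```text
t: 8.28
position: [0.5655, 0.0351, 0.0296]
tool_rot: [[-0.175, 0.985, 0.0], [0.985, 0.175, 0.0], [0.0, 0.0, -1.0]]
contact_force: [-2.2, 0.6, 0.7]
finger_gap: 0.017
[0.56545966 0.03514919 0.02955828] [-1.55366355 -0.08873076  0.65533048] [0.17800527 0.25450824 0.45885895] [ 0.02320489  0.25694669 -0.01012845] 100.09179271484278
```

View pics/w4.png

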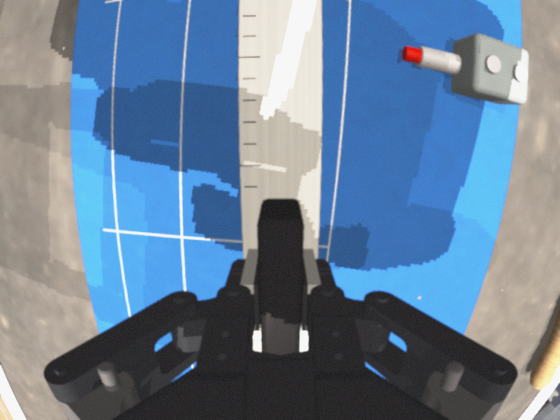

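View pics/s4z.png

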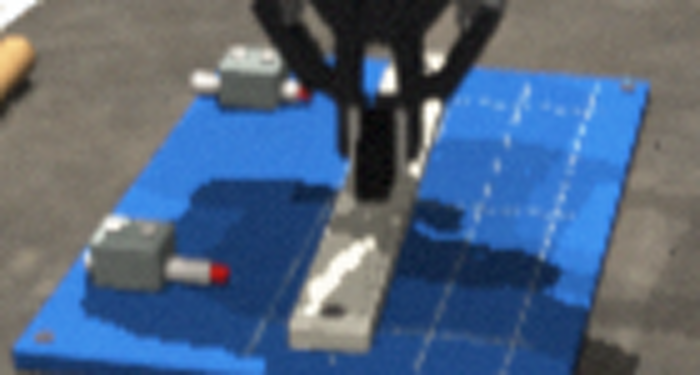

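The bar is flat on the plate with its right edge at col ~321; the left pin tip is at (403,54) in the wrist view, and both pins are free.

Run:
```python
from h import *
np.set_printoptions(precision=4,suppress=True)
s=sense();R=s["tool_rot"]
P=onplane("wrist",[[403,54]],.0185,s);print(P,(P-s["position"])@R)
B=onplane("wrist",[[240,20],[240,180],[319,20],[322,180]],.024,s);print((B-s["position"])@R)
Q=np.array([[.6425,-.061,.0185],[.605,.1495,.0185]]);print((Q-s["position"])@R)
P=onplane("side",[[247.2,213.5],[230.9,249.7]],.0185);print((P-s["position"])@R)
```

```text
[[0.6053 0.1476 0.0185]] [[0.1037 0.059  0.0111]]
[[ 0.1159 -0.0188  0.0056]
 [ 0.041  -0.0193  0.0056]
 [ 0.1159  0.0169  0.0056]
 [ 0.041   0.0189  0.0056]]
[[-0.1081  0.059   0.0111]
 [ 0.1057  0.059   0.0111]]
[[-0.1071  0.0588  0.0111]
 [ 0.1068  0.0584  0.0111]]
```

```bash
python3 -m pendant '{"linear": [[0,0.008,0],[0,0.016,0],[0,0.024,0],[0,0.031,0],[0,0.034,0]], "twist": [0,0,0,0,0]}'
cat > meas.py <<'E'
from h import *
import sys
np.set_printoptions(precision=4,suppress=True)
F=[];T=[];Pz=[]
for i in range(4):
  im=camera("wrist"); s=sense();R=s["tool_rot"];F.append(R.T@s["contact_force"]);T.append(s["wrist_torque"]);Pz.append(s["position"])
n=np.array([.9846,.1751,0])
print("t",s["t"],"n",n@np.mean(Pz,0),"pos",np.mean(Pz,0),"Ftool",np.mean(F,0),"T",np.mean(T,0),"ang",np.degrees(np.arctan2(R[1,0],R[0,0])))
k=sys.argv[1]
sd=camera("side")
a=cv2.resize(im[0:220,280:480],None,fx=2,fy=2,interpolation=cv2.INTER_CUBIC)
b=cv2.resize(sd[195:270,185:265],None,fx=5,fy=5,interpolation=cv2.INTER_CUBIC)
c=np.zeros((440,800,3),np.uint8);c[:440,:400]=a;c[:375,400:]=b
cv2.imwrite(f"pics/m{k}.png",c[:,:,::-1])
E
python3 meas.py 1
```

```text
t: 9.15
position: [0.5982, 0.041, 0.0296]
tool_rot: [[-0.175, 0.985, -0.002], [0.985, 0.175, -0.0], [0.0, -0.002, -1.0]]
contact_force: [-11.4, -3.1, 12.4]
finger_gap: 0.017
t 9.35 n 0.5963650984253238 pos [0.5984 0.0411 0.0296] Ftool [ 0.4524 -5.2974 -4.6335] T [-0.1069  0.9039  0.011 ] ang 100.09527278309687
```

View pics/m1.png

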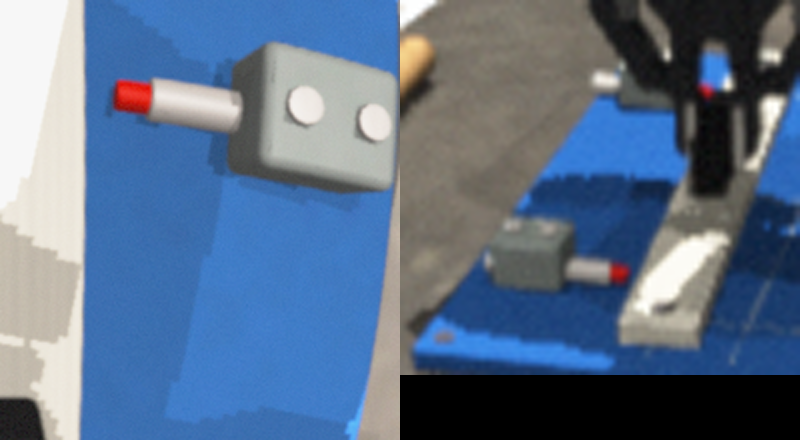

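```bash
python3 - <<'E'
from h import *
np.set_printoptions(precision=4,suppress=True)
s=sense();R=s["tool_rot"]
P=onplane("wrist",[[337,48]],.0185,s);print((P-s["position"])@R)
B=onplane("wrist",[[321.5,48]],.024,s);print((B-s["position"])@R)
E
python3 -m pendant '{"linear": [[0,0,-0.0002],[0,0.001,-0.0002],[0,0.002,-0.0002],[0,0.002,-0.0002]], "twist": [0,0,0,0]}'
python3 meas.py 2
python3 -m pendant '{"linear": [[0,0.001,0],[0,0.002,0],[0,0.002,0]], "twist": [0,0,0]}'
python3 meas.py 3
```

```text
[[0.1038 0.0259 0.011 ]]
[[0.1023 0.0179 0.0056]]
t: 9.9
position: [0.6009, 0.0415, 0.0296]
tool_rot: [[-0.175, 0.985, -0.0], [0.985, 0.175, 0.0], [0.0, -0.0, -1.0]]
contact_force: [-2.6, -0.4, -2.6]
finger_gap: 0.0169
t 10.1 n 0.5989687385381759 pos [0.601  0.0415 0.0296] Ftool [ 0.3071 -1.6879  6.2262] T [-0.013   0.2457 -0.0025] ang 100.08978062997437
t: 10.52
position: [0.603, 0.0418, 0.0297]
tool_rot: [[-0.175, 0.985, 0.0], [0.985, 0.175, 0.0], [-0.0, 0.0, -1.0]]
contact_force: [-1.2, -0.1, -8.3]
finger_gap: 0.0169
t 10.725 n 0.600913252334225 pos [0.6029 0.0418 0.0298] Ftool [0.0431 0.087  8.6524] T [ 0.0022  0.0074 -0.0177] ang 100.08893799819849
```

View pics/m3.png

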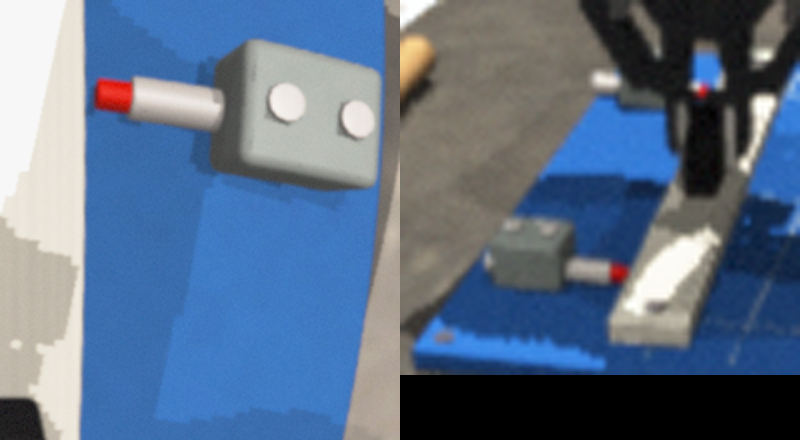

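```bash
for i in 1; do python3 -m pendant '{"linear": [[0,0.0007,0],[0,0.0015,0],[0,0.0015,0]], "twist": [0,0,0]}'; done
python3 meas.py 4
python3 -m pendant '{"linear": [[0,0.0005,0],[0,0.001,0],[0,0.001,0]], "twist": [0,0,0]}'
python3 meas.py 5
```

```text
t: 11.15
position: [0.6043, 0.0421, 0.0298]
tool_rot: [[-0.175, 0.985, -0.0], [0.985, 0.175, 0.0], [0.0, -0.0, -1.0]]
contact_force: [-0.3, 0.6, -8.9]
finger_gap: 0.0173
t 11.35 n 0.6023348536496925 pos [0.6043 0.042  0.0298] Ftool [ 0.2589 -0.2662  8.3708] T [-0.0371  0.0708 -0.0041] ang 100.08938812520886
t: 11.78
position: [0.6053, 0.0422, 0.0298]
tool_rot: [[-0.175, 0.985, -0.0], [0.985, 0.175, -0.0], [-0.0, -0.0, -1.0]]
contact_force: [-1.0, 0.1, -8.3]
finger_gap: 0.0168
t 11.975 n 0.6033701701362616 pos [0.6053 0.0422 0.0298] Ftool [-0.083  -0.9238  8.2629] T [-0.0529  0.1428 -0.0928] ang 100.09306458667406
```

View pics/m5.png

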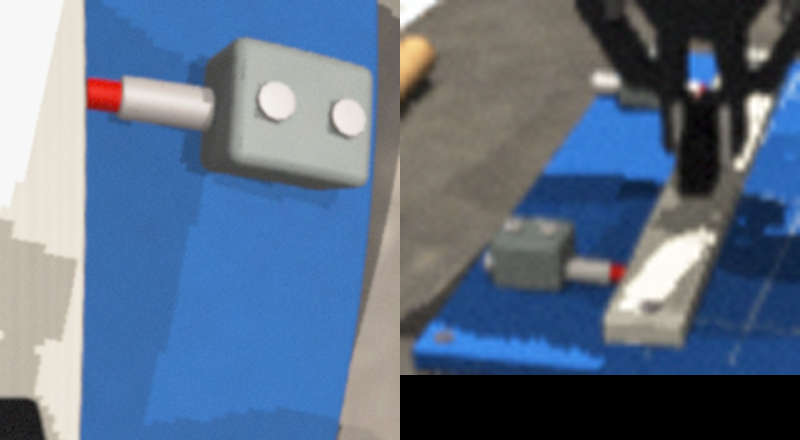

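```bash
python3 -m pendant '{"linear": [[0,0.0004,0],[0,0.0007,0],[0,0.0007,0]], "twist": [0,0,0]}'
python3 meas.py 6
python3 -m pendant '{"linear": [[0,0.0004,0],[0,0.0007,0],[0,0.0007,0]], "twist": [0,0,0]}'
python3 meas.py 7
```

```text
t: 12.4
position: [0.6059, 0.0423, 0.0297]
tool_rot: [[-0.175, 0.985, -0.0], [0.985, 0.175, 0.0], [0.0, -0.0, -1.0]]
contact_force: [-1.5, -1.2, -8.1]
finger_gap: 0.0171
t 12.6 n 0.604040427360127 pos [0.606  0.0423 0.0298] Ftool [-1.0053 -1.6809  8.1603] T [-0.1598  0.248  -0.0592] ang 100.0895667476373
t: 13.02
position: [0.6067, 0.0424, 0.0298]
tool_rot: [[-0.175, 0.985, -0.0], [0.985, 0.175, -0.0], [-0.0, -0.0, -1.0]]
contact_force: [-2.6, -1.6, -8.5]
finger_gap: 0.017
t 13.225 n 0.604752908580956 pos [0.6067 0.0425 0.0298] Ftool [-1.4012 -1.9199  7.884 ] T [-0.2508  0.3268 -0.0979] ang 100.08842769159743
```

View pics/m7.png

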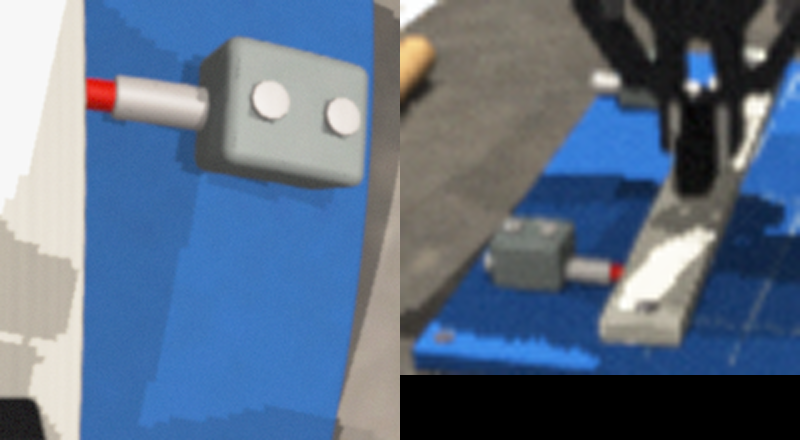

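```bash
python3 -m pendant '{"linear": [[0,0.0,0],[0,0.0,0],[0,0,0]], "twist": [0.2,0.4,0.4]}'
python3 meas.py 8
python3 -m pendant '{"linear": [[0,0.0003,0],[0,0.0006,0],[0,0.0006,0]], "twist": [0,0,0]}'
python3 meas.py 9
```

```text
t: 13.65
position: [0.6067, 0.0425, 0.0298]
tool_rot: [[-0.168, 0.986, -0.0], [0.986, 0.168, 0.0], [0.0, -0.0, -1.0]]
contact_force: [-1.9, 0.5, -7.6]
finger_gap: 0.0167
t 13.85 n 0.6047834056061593 pos [0.6067 0.0425 0.0298] Ftool [-0.3528 -2.0459  8.3881] T [-0.0771  0.3567  0.0214] ang 99.69468046879771
t: 14.28
position: [0.6073, 0.0426, 0.0298]
tool_rot: [[-0.168, 0.986, -0.0], [0.986, 0.168, 0.0], [0.0, -0.0, -1.0]]
contact_force: [-2.0, -0.7, -7.8]
finger_gap: 0.0171
t 14.475 n 0.6053782062344997 pos [0.6073 0.0426 0.0298] Ftool [ 0.2995 -2.1976  8.2941] T [-0.0582  0.3967 -0.0172] ang 99.68851296607697
```

```bash
python3 -m pendant '{"linear": [[0,0.0,0.0001],[0,0.0,0.0002],[0,0,0.0003],[0,0,0.0003]], "twist": [0,0,0,0]}'
python3 meas.py 10
```

```text
t: 15.02
position: [0.6073, 0.0426, 0.0296]
tool_rot: [[-0.168, 0.986, 0.0], [0.986, 0.168, 0.0], [-0.0, 0.0, -1.0]]
contact_force: [-3.5, -1.5, -4.2]
finger_gap: 0.017
t 15.225 n 0.6054448408698073 pos [0.6073 0.0426 0.0296] Ftool [-0.3231 -3.3677  3.579 ] T [-0.0683  0.5287 -0.0187] ang 99.6913237817771
```

```bash
python3 -m pendant '{"linear": [[0,0.0,0.0001],[0,0.0,0.0002],[0,0,0.0002],[0,0,0.0002]], "twist": [0,0,0,0]}'
python3 meas.py 11
```

```text
t: 15.78
position: [0.6074, 0.0426, 0.0296]
tool_rot: [[-0.168, 0.986, 0.0], [0.986, 0.168, -0.0], [-0.0, 0.0, -1.0]]
contact_force: [-4.9, -1.3, 2.5]
finger_gap: 0.0171
t 15.975 n 0.6054523834949153 pos [0.6073 0.0426 0.0296] Ftool [ 0.3572 -5.3039 -3.4253] T [-0.0858  0.7949 -0.0088] ang 99.68679193797314
```

View pics/m11.png

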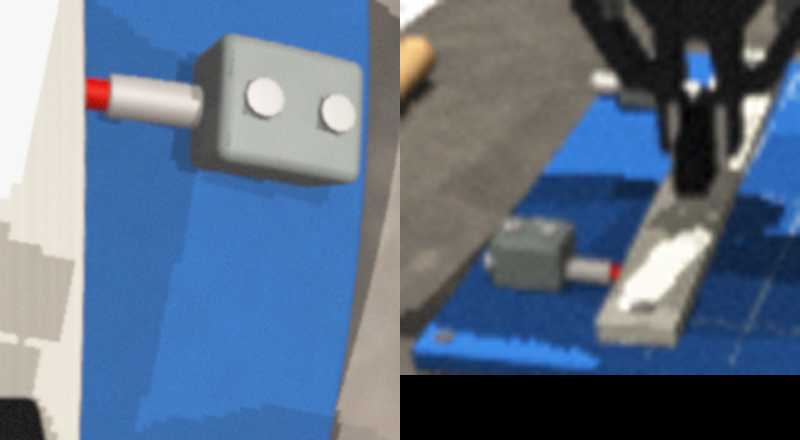

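```bash
python3 -m pendant '{"linear": [[0,0.0,-0.0001],[0,0,-0.0001]], "twist": [0,0]}' - 20
python3 meas.py 12
python3 -m pendant '{"linear": [[0,0,0],[0,0,0],[0,0,0],[0,0,0]], "twist": [0,0,0,0]}' 0.045
python3 meas.py 13
```

```text
t: 16.27
position: [0.6073, 0.0426, 0.0296]
tool_rot: [[-0.168, 0.986, 0.0], [0.986, 0.168, -0.0], [-0.0, 0.0, -1.0]]
contact_force: [-5.3, -0.1, 3.6]
finger_gap: 0.0167
t 16.475 n 0.6054469831757369 pos [0.6073 0.0426 0.0296] Ftool [ 0.125  -5.1459 -4.0787] T [-0.0587  0.8278 -0.0424] ang 99.69301715511953
t: 17.02
position: [0.6075, 0.0426, 0.0294]
tool_rot: [[-0.168, 0.986, 0.0], [0.986, 0.168, 0.0], [-0.0, 0.0, -1.0]]
contact_force: [-0.1, 0.3, -0.0]
finger_gap: 0.0451
t 17.225 n 0.605462426265533 pos [0.6074 0.0426 0.0294] Ftool [-0.5559 -0.0288  0.1783] T [ 0.0031 -0.02   -0.0112] ang 99.68903083623142
```

View pics/m13.png

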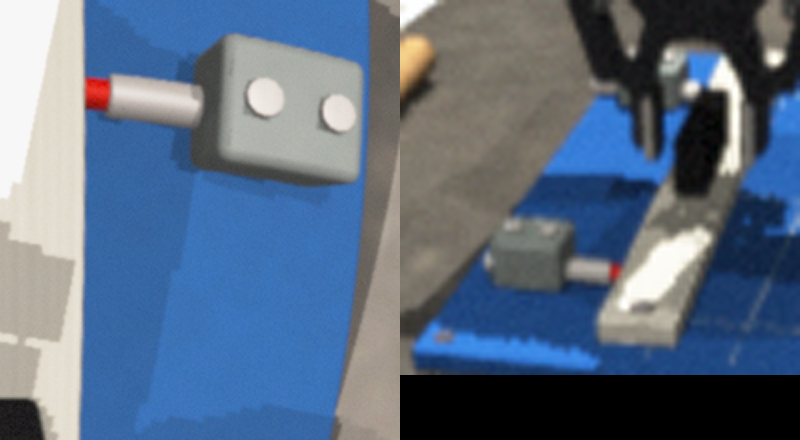

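Released cleanly: the bar edge and left pin show no shift, and the tool force is about zero. I'll retreat straight up and check both pins.

```bash
python3 -m pendant '{"linear": [[0,0,-0.01],[0,0,-0.03],[0,0,-0.06],[0,0,-0.1],[0,0,-0.14]], "twist": [0,0,0,0,0]}'
python3 -m pendant '{"linear": [[-0.03,0.0,0],[-0.07,0.0,0],[-0.1,0.0,0],[-0.1,0,0]], "twist": [0,0,0,0]}'
python3 - <<'E'
from h import *
s=sense();print(s["position"],s["contact_force"])
w=camera("wrist");sd=camera("side")
cv2.imwrite("pics/w14.png",w[:,:,::-1])
cv2.imwrite("pics/s14z.png",cv2.resize(sd[195:270,185:325,::-1],None,fx=5,fy=5,interpolation=cv2.INTER_CUBIC))
E
```

```text
t: 17.9
position: [0.6071, 0.0426, 0.1713]
tool_rot: [[-0.168, 0.986, 0.0], [0.986, 0.168, -0.0], [-0.0, 0.0, -1.0]]
contact_force: [1.1, -0.1, -0.5]
finger_gap: 0.045
t: 18.4
position: [0.6244, -0.0579, 0.17]
tool_rot: [[-0.166, 0.986, 0.001], [0.986, 0.166, -0.0], [-0.001, 0.001, -1.0]]
contact_force: [0.1, 0.4, -0.1]
finger_gap: 0.0453
[ 0.6244162  -0.05794172  0.17004012] [ 0.09874466  0.43430026 -0.11589307]
```

View pics/w14.png

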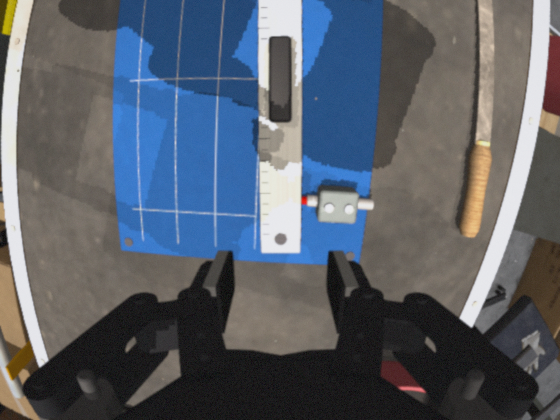

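View pics/s14z.png

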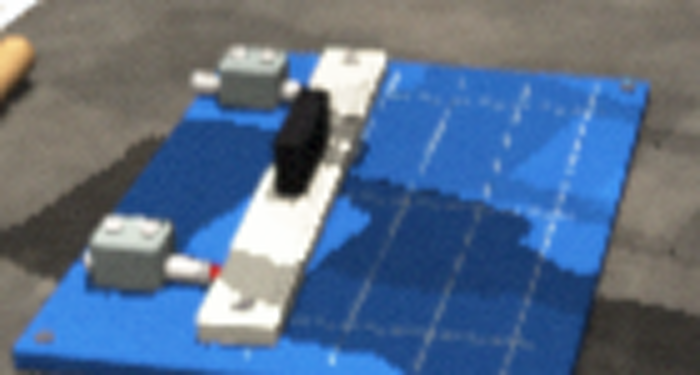

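Run:
```python
from h import *
np.set_printoptions(precision=4,suppress=True)
im=cv2.imread("pics/w14.png"); cv2.imwrite("pics/w14z.png",cv2.resize(im[175:230,280:380],None,fx=8,fy=8,interpolation=cv2.INTER_CUBIC))
s=sense()
def red(im,y0,y1,x0,x1):
  h=cv2.cvtColor(im,cv2.COLOR_BGR2HSV)[y0:y1,x0:x1]
  m=((h[...,0]<10)|(h[...,0]>170))&(h[...,1]>150)&(h[...,2]>80)
  ys,xs=np.nonzero(m); return xs.min()+x0,xs.max()+x0+1,ys.mean()+y0
a=red(im,190,215,295,330);print(a)
P=onplane("wrist",[[a[0],a[2]],[a[1],a[2]]],.0185,s);print(P,np.linalg.norm(P[0]-P[1]))
i3=cv2.imread("pics/wrist3.png")
s3=dict(position=np.array([.51028,.02992,.16734]),tool_rot=np.array([[-.09546,.99543,-.00066],[.99543,.09546,0],[.0001,-.00065,-1]]))
for b in (red(i3,275,300,385,420),red(i3,65,90,385,420)):
  P=onplane("wrist",[[b[0],b[2]],[b[1],b[2]]],.0185,s3);print(b,P,np.linalg.norm(P[0]-P[1]))
```

```text
(np.int64(302), np.int64(307), np.float64(199.59459459459458))
[[ 0.6449 -0.0601  0.0185]
 [ 0.6495 -0.0593  0.0185]] 0.004702942385902269
(np.int64(394), np.int64(402), np.float64(287.3863636363636)) [[ 0.6417 -0.0623  0.0185]
 [ 0.6513 -0.062   0.0185]] 0.00957195378733219
(np.int64(397), np.int64(407), np.float64(78.36923076923077)) [[0.6056 0.1483 0.0185]
 [0.6155 0.1502 0.0185]] 0.010116974248699952
```

View pics/w14z.png

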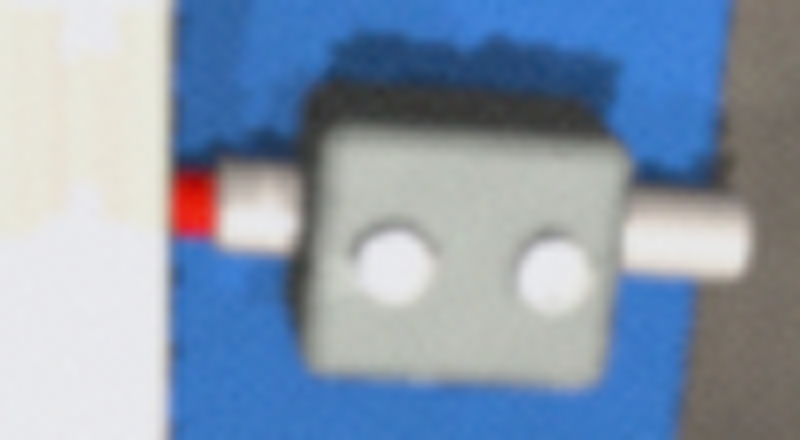

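Both pins are visibly pushed in by about 3 to 4 mm of red and neither is bottomed out. The bar is at rest and the gripper is clear, so I'm handing in.

```bash
python3 -c "
from station import *
print(finish_job())"
```

```text
the job is handed in; nothing more can be done
None
```

I gripped the straightedge by its black grip, laid it flat on the plate about 40 mm short of the pins, and slid it towards the stops. For the last few millimetres I held it about 0.1 mm above the plate so friction would not mask the pin forces. The right pin touched first, so I turned the bar 0.4° to even them out, lowered it and let go. I handed in shortly after the last reading, at about 18.4 s of the 70 s.

**Pin forces:** before lowering, the total push was about 2.2 N with almost no turning moment, so roughly 1.1 N per pin.

**Release:** the pictures showed no shift when the fingers opened, and the tool force then read about zero. The gripper ended about 140 mm up and clear of everything.

**Pin compression:** the last pictures show the red tips about 5 to 6 mm out, down from about 10 mm when free. The right pin was measured after the retreat. The left was estimated from the view just after release.

**Disagreements:**
- The cameras put the pins' line at about 100.1°, while feel showed about 0.5° less, so I trusted the force readings.
- The pictures suggest a little more compression (3 to 4 mm) than the forces do (about 2 to 3 mm). Both are short of the 5 mm solid limit.
- During the first slide the tool briefly read about 12 N sideways, with the bar dragging on the plate and still several millimetres from the pins.

I checked the bystanders only by keeping clear of them; I did not measure them again at the end.

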